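Stop the balance rocking

TASK

The laboratory balance rocks: one of its four corner lugs gives when it is pressed. Press down on the lugs with closed fingers, one after another, until you find the one that gives, then press the raised shim lever on the robot's side of that lug down flat and let go. Leave the other three levers up, do not shift or lift the balance, and leave everything else where it is.

Things in the scene. Friction and masses are not known exactly. Their poses are not given: they have to be found in the camera images.
- balance: White laboratory balance, 4 kg, round steel pan, loose on four posts under its corner lugs. Body 215 (x) x 140 (y) x 36 mm, pan top 44 mm above the origin. Origin: centre of its underside, 42 mm above the table; x points away from the robot (display at -x), y left, z up. Each corner has a grey lug 50 (x) x 78 (y) x 12 mm sticking out sideways, flush with the underside.
- lug_near_left (a point): Where to press the near (-x) left (+y) lug: on its top face, at (-77, 115, 12) mm in the balance's frame, axes as the balance's. One of the four lugs, a different one each time, stands on a sprung post: it holds up to about 3 N, then gives, 5 mm in all at about 6 N, and springs back. The others are rigid. All posts look alike.
- lug_near_right (a point): Where to press the near (-x) right (-y) lug: on its top face, at (-77, -115, 12) mm in the balance's frame, axes as the balance's. Each lug has its own shim lever on its -x side: an aluminium leaf 28 mm wide, 4 mm thick, hinged on an axis along y, 23 mm in -x of this point and 26 mm below the balance's underside; its free end, 72 mm from the hinge towards -x, stands raised.
- lug_far_left (a point): Where to press the far (+x) left (+y) lug: on its top face, at (63, 115, 12) mm in the balance's frame, axes as the balance's. To flatten a lug's lever press straight down 65 mm in -x of its press point, same y (42 mm from the hinge): there the leaf's top starts 50 to 70 mm above the table and ends 18 mm above it, resting on a solid block. Its cam then props the lug.
- lug_far_right (a point): Where to press the far (+x) right (-y) lug: on its top face, at (63, -115, 12) mm in the balance's frame, axes as the balance's.
- shim_a (a joint): Angle (rad) of one of the four shim levers: 0 flat, starts raised at 0.70 to 0.85, stays where it is left; about 2 N at the press point moves it. Which of the levers a to d stands at which lug changes every time and is not told.
- shim_b (a joint): Another of the four shim levers, same kind and same values, at a lug that is not told.
- shim_c (a joint): Another of the four shim levers, same kind and same values, at a lug that is not told.
- shim_d (a joint): Another of the four shim levers, same kind and same values, at a lug that is not told.
- weight: Bystander: steel 100 g calibration weight with a knob, 28 mm across, 36 mm high, on the mat in front of the balance; to be left alone. Origin: centre of its underside.
- vial: Bystander: small amber vial with a white cap, 22 mm across, 42 mm high, on the mat left of the balance; to be left alone. Origin: centre of its underside.
- dish: Bystander: shut clear dish, 50 mm across, 14 mm high, on the mat right of the balance; to be left alone. Origin: centre of its underside.
- bottle: Bystander: white bottle, 64 mm across, 150 mm high, well to the left; to be left alone. Origin: centre of its underside.
- slidebox: Bystander: cardboard box 80 x 160 x 45 mm, well to the right; to be left alone. Origin: centre of its underside.
- driver: Bystander: screwdriver, 170 mm long, lying on the right; to be left alone. Origin: centre of its underside.
- beaker: Bystander: clear open cup, 64 mm across, 70 mm high, on the left; to be left alone. Origin: centre of its underside.
There are look-alikes about, which are no part of the job. Leave any brown look-alike of the part that bears shim_c alone.

How it is judged:
By the outcome, as a careful person would: the job done as asked, in the order asked, and still so for the second after the job is handed in, with the robot touching nothing.
It also fails if it takes over 58 s, if anything falls off the work surface, if the arm or the gripper's body presses on something with over 40 N, if the wrist force passes 120 N, or if a joint passes its speed limit or range.

ROBOT

A 6-joint arm with a two-finger parallel gripper is mounted at the origin on the work surface. World frame = base frame: x ahead of the robot, y to its left, z up, the work surface at z = 0. Lengths are in m, angles in degrees, forces in N, time in s.
With the tool pointing down it reaches from about 0.325 to 0.775 m from the base axis. Payload 5.5 kg.
Tool frame: the origin (TCP) lies between the finger pads; the fingertips stand 11 mm ahead of it and the grasp point (between the pads) lies 8 mm behind it; z points along the fingers, y is the line along which they close (so a half turn about z gives the same grasp; the last joint's range is limited). The gripper opens to 88 mm and grips with 3 to 60 N. Pads are 20 mm wide; open, the fingers measure 115 mm over their backs; the gripper's body (75 mm by 178 mm) begins 61 mm behind the grasp point.
Start: joints at [-67.305, 5.22, 70.514, -0, 104.267, -3.249], TCP at [0.262, -0.54, 0.234] pointing down, gripper open.
Joint ranges: [-164.24, 164.24], [-49.07, 125.15], [9.68, 141.18], [-86.29, 266.29], [3.28, 154.24], [-151.56, 151.56]. Speed limits (degrees/s): [147.25, 147.25, 172.46, 180, 180, 180].

INTERFACE

Orientations are given as a 3x3 rotation matrix whose columns are the frame's x, y, z axes.
In Python, from cell import get_obs, viewer, robot, finder gives the robot as it stands.
- The arm moves only by the shell command python3 -m creep 'ROWS' [FORCE]. ROWS is a JSON object of lists of equal length, an entry for each row: "gripper": the opening in per cent of the stroke, from 0 (shut) to 100 (fully open); "travel": the shift along the world's x, y, z in m, a list of three; "turn": the turn, a rotation vector about the world's x, y, z in rad, a list of three. A call has 1 to 10 rows; each row is the pose to reach, as a shift and turn from the pose commanded when the call began; what a row does not reach only later rows make up. A row lasts 1/8 s, in which the tool goes at most 62.5 mm and 10.7 degrees, less where a joint would pass 70% of its speed; a pose out of reach is approached as far as the arm can. A call with a gripper value outside its range is refused whole. The fingers move at their own pace and stop on an object; FORCE is the grip in N (left out, the last holds). Time passes only in rows, so rows that repeat a pose let the fingers close. It gives the time, the measured TCP pose, the force, the opening and the grip force at its end, in the units of the state.
- get_obs(): the state, without advancing time (a new reading comes with each control period).
- viewer.grab_frame(name): name is "side" or "top"; returns a dict with "color" (420x560x3 uint8, red, green, blue), "vertical_fov" (degrees; the focal length in pixels is half the picture's height over the tangent of half this angle, whatever the lens; pixels are square), "cx", "cy" (the principal point, pixels), "world_from_camera" (4x4, takes a point from camera to world coordinates). Camera axes: x right, y up, looking along -z (the intrinsics and any distortion apply to the point x, -y, -z); pixel columns grow to the right and rows downward; lengths in m; the calibration is good to about 2 mm. A picture is of the moment at which its call begins. There is no depth.
- robot.sign_off(): hands the job in; it is judged then, once.
Trained networks look in a picture, given as the dict that the camera call returned (one of the last four; its "shot" number tells which), for a name from the list of things; names that differ only in an ending like _2 or _b are one class to them, and where a whole thing is asked for, a point or a joint stands for the part that bears it (a point fixed in the world has none). Each returns a list of dicts, best first, with "confidence" (0 to 1); they miss things now and then, are a little off and sometimes report something else, mostly with a low value. They report only what shows in the picture. A call takes as long as a camera call. They do not tell look-alikes from the thing itself.
- finder.masks_of(picture, target): "mask" (420x560 bool, what is visible of it) and "rect" ([left, top, right, bottom] in pixels, round what is visible of it).
The state is a dict: "time_s": time; "joint_positions": joint angles; "joint_velocities": joint speeds; "effort": joint torques, N m; "eef_pos": TCP position; "tcp_rot": TCP orientation; "contact_force": force on the tool from outside, world axes, zero at the start; "ft_torque": the same for the moment, N m; "width": finger opening in m; "grasp_force": force on a finger pad.
Only numpy, scipy, OpenCV 4.12 (cv2) and the standard library are available. Lean on these libraries where they do the work, as an engineer would, in place of code of your own. Each camera call takes 0.05 s, during which the arm holds its last target. There are 200 camera calls.

## Working session

There is one attempt and no reset: what is moved stays moved. The work goes in short steps, Python scripts to look and compute and a shell command to move; the robot and the scene stay as the last step left them, time stands still between calls to the robot, and variables do not carry over. Pictures are saved under pics/ and viewed, at most 10 in all, crops included, and the job is handed in when it is done.

```bash
mkdir -p pics; python3 - <<'E'
from cell import get_obs, viewer, robot, finder
import cv2,numpy as np
o=get_obs();print({k:np.round(v,3).tolist() for k,v in o.items()})
for n in("top","side"):
    p=viewer.grab_frame(n);cv2.imwrite(f"pics/{n}0.png",cv2.cvtColor(p["color"],cv2.COLOR_RGB2BGR))
    print(n,{k:(np.round(v,4).tolist()) for k,v in p.items() if k not in("color",)and not isinstance(v,str)})
    for t in("balance","shim_a","lug_near_left","weight"):
        for r in finder.masks_of(p,t):
            m=r["mask"];ys,xs=np.nonzero(m);print(t,round(r["confidence"],2),r["rect"],cv2.minAreaRect(np.c_[xs,ys].astype(np.float32)))
E
```

```text
{'time_s': 0.0, 'joint_positions': [-67.306, 5.261, 70.581, 0.001, 104.266, -3.25], 'joint_velocities': [-0.016, -0.058, -0.008, -0.02, -0.055, -0.008], 'effort': [-0.002, -44.646, -40.645, 0.07, 0.029, -0.0], 'eef_pos': [0.262, -0.539, 0.233], 'tcp_rot': [[0.899, 0.437, -0.001], [0.437, -0.899, 0.002], [0.0, -0.002, -1.0]], 'contact_force': [0.295, -0.083, -0.322], 'ft_torque': [-0.012, 0.036, -0.034], 'grasp_force': 0.0, 'width': 0.088}
top {'vertical_fov': 43.1104, 'cx': 273.386, 'cy': 213.7655, 'world_from_camera': [[0.0032, 0.9894, -0.1449, 0.3083], [-1.0, 0.0018, -0.0097, 0.0414], [-0.0093, 0.145, 0.9894, 1.6843], [0.0, 0.0, 0.0, 1.0]], 'shot': 1}
balance 0.64 [241.4, 163.1, 338.5, 242.6] ((288.65386962890625, 200.23077392578125), (69.58348083496094, 89.30500030517578), 82.87498474121094)
balance 0.21 [386.1, 179.6, 442.3, 216.2] ((414.82696533203125, 198.63462829589844), (27.06402587890625, 55.50086975097656), 78.69007110595703)
shim_a 0.74 [385.3, 139.9, 394.6, 167.2] ((391.44866943359375, 155.00811767578125), (24.798051834106445, 8.785892486572266), 81.02737426757812)
shim_a
[... 2480 characters left out ...]
((278.30767822265625, 197.0384521484375), (16.086305618286133, 5.269651889801025), 33.6900634765625)
shim_a 0.49 [222.1, 199.0, 241.0, 211.4] ((230.10293579101562, 206.16175842285156), (21.265823364257812, 6.345447540283203), 30.963756561279297)
lug_near_left 0.78 [238.8, 187.6, 337.4, 279.9] ((288.24151611328125, 230.14581298828125), (85.35415649414062, 89.34033966064453), 78.50343322753906)
lug_near_left 0.75 [221.6, 233.1, 230.8, 248.7] ((224.5, 240.0), (14.0, 11.0), 90.0)
weight 0.41 [223.1, 236.0, 228.6, 246.7] ((225.0, 241.0), (12.0, 10.0), 90.0)
weight 0.29 [223.1, 196.1, 238.1, 214.8] ((230.49998474121094, 205.99998474121094), (21.91065788269043, 7.765803337097168), 33.6900634765625)
```

View pics/top0.png

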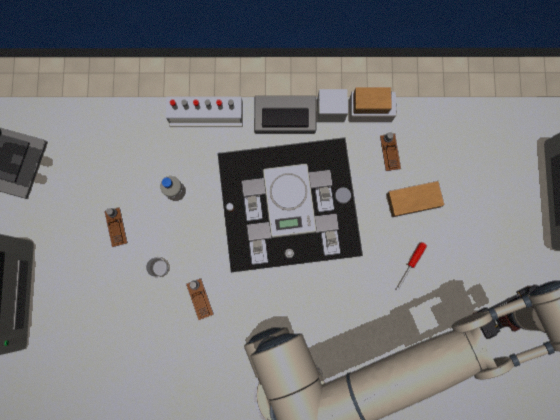

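View pics/side0.png

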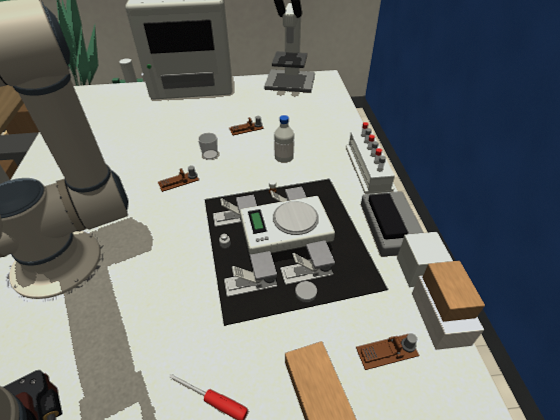

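```bash
cat > h.py <<'E'
from cell import get_obs, viewer, robot, finder
import cv2,numpy as np
from scipy.optimize import minimize
def proj(p,X):
    T=np.linalg.inv(p["world_from_camera"]);c=np.asarray(X)@T[:3,:3].T+T[:3,3]
    f=210/np.tan(np.radians(p["vertical_fov"])/2)
    return np.c_[p["cx"]+f*c[:,0]/-c[:,2],p["cy"]-f*c[:,1]/-c[:,2]]
def W(q,P):
    c,s=np.cos(q[2]),np.sin(q[2]);P=np.asarray(P,float)/1000
    return np.c_[q[0]+c*P[:,0]-s*P[:,1],q[1]+s*P[:,0]+c*P[:,1],.042+P[:,2]]
def box(x0,x1,y0,y1,z0,z1): return [(x,y,z) for x in(x0,x1) for y in(y0,y1) for z in(z0,z1)]
def boxes(e): return [box(-107.5,107.5,-70,70,0,36)]+[box(cx-25,cx+25,*sorted((s*60,s*e)),0,12) for cx in(-77,63) for s in(1,-1)]
LUG={'NL':(-77,115,12),'NR':(-77,-115,12),'FL':(63,115,12),'FR':(63,-115,12)}
S=4
def render(p,q,e):
    m=np.zeros((420*S,560*S),np.uint8)
    for b in boxes(e): cv2.fillConvexPoly(m,cv2.convexHull(np.round((proj(p,W(q,b))+.5)*S).astype(np.int32)),1)
    return m>0
E
python3 - <<'E'
from h import *
d=[]
for n in("top","side"):
    p=viewer.grab_frame(n);print([ (k,v) for k,v in p.items() if isinstance(v,str)])
    r=finder.masks_of(p,"lug_near_left")[0]; d.append((p,cv2.resize(r["mask"].astype(np.uint8),None,fx=S,fy=S,interpolation=0)>0))
def iou(i,q,e):
    p,m=d[i];r=render(p,q,e);return (r&m).sum()/(r|m).sum()
for use in((0,),(1,),(0,1)):
    f=lambda v:-sum(iou(i,v[:3],v[3]*1000) for i in use)
    r=minimize(f,[.54,0,.12,.148],method="Nelder-Mead",options=dict(initial_simplex=np.array([.55,0,.12,.145])+np.vstack([np.zeros(4),np.diag([.02,.02,.08,-.01])]),xatol=2e-4,fatol=1e-4))
    print(use,r.x,r.fun)
q=r.x
print(np.degrees(q[2]))
for k,v in LUG.items(): print(k,W(q,[v]).round(4),'lever',W(q,[(v[0]-65,v[1],0)]).round(4))
for p,m in d:
    im=cv2.resize(cv2.cvtColor(p["color"],cv2.COLOR_RGB2BGR),None,fx=S,fy=S,interpolation=2)
    for b in boxes(q[3]*1000): cv2.polylines(im,[cv2.convexHull(np.round((proj(p,W(q,b))+.5)*S).astype(np.int32))],True,(0,0,255),1)
    for v in LUG.values():
        for X,c in((v,(0,255,0)),((v[0]-65,v[1],20),(255,0,0))): cv2.circle(im,tuple(np.round((proj(p,W(q,[X]))[0]+.5)*S).astype(int)),4,c,-1)
    cc=(np.array(proj(p,W(q,[(0,0,0)]))[0])*S).astype(int);im=im[cc[1]-270:cc[1]+290,cc[0]-350:cc[0]+350]
    cv2.imwrite(f"pics/f{p['shot']%2}.png",im)
E
ls pics
```

```text
[]
[]
(0,) [0.58537361 0.00856774 0.12763062 0.13994292] -0.9548510043987313
(1,) [0.58641311 0.00815305 0.12200054 0.1391916 ] -0.9331671415004749
(0, 1) [0.58606486 0.00822062 0.1249914  0.13855731] -1.8837215631913435
7.1614796447641496
NL [[0.4953 0.1127 0.054 ]] lever [[0.4308 0.1046 0.042 ]]
NR [[ 0.524  -0.1155  0.054 ]] lever [[ 0.4595 -0.1236  0.042 ]]
FL [[0.6342 0.1302 0.054 ]] lever [[0.5697 0.1221 0.042 ]]
FR [[ 0.6629 -0.098   0.054 ]] lever [[ 0.5984 -0.1061  0.042 ]]
f0.png
f1.png
side0.png
top0.png
```

View pics/f1.png

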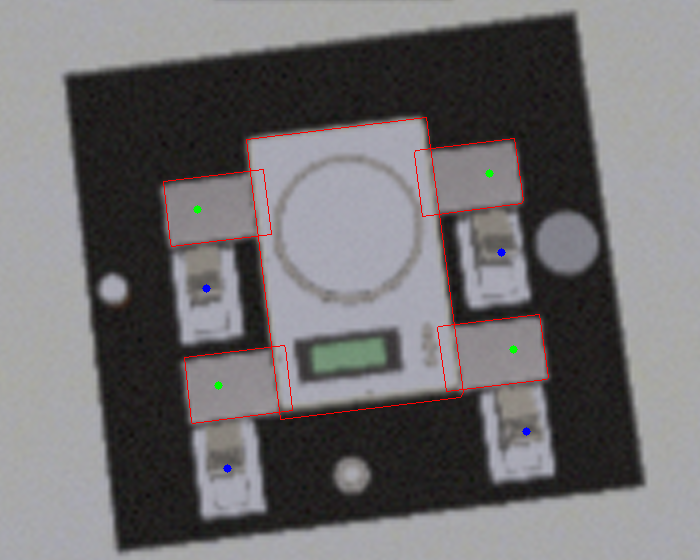

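View pics/f0.png

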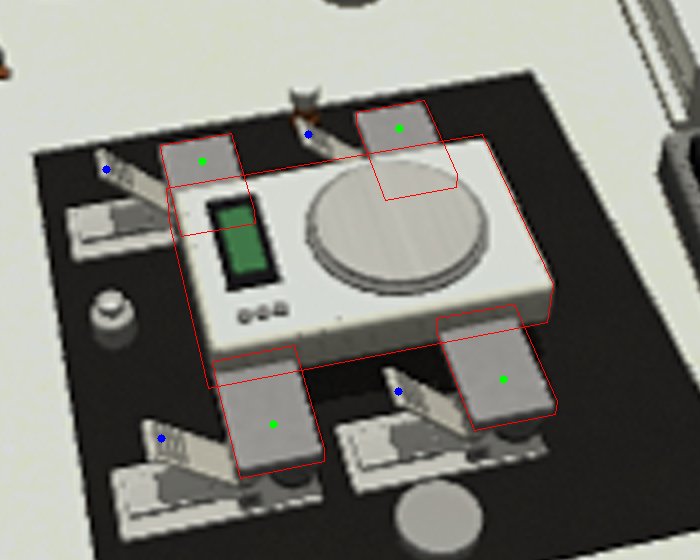

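The fit lines up with the balance in both views. The lug points (green) and lever points (blue) sit on their parts, and the levers stand raised. I'm moving above the near right lug.

```bash
python3 -m creep '{"gripper":[0,0,0,0,0,0,0,0,0,0],"travel":[[0.029,0.047,0],[0.058,0.094,0],[0.087,0.141,0],[0.116,0.188,-0.01],[0.145,0.235,-0.03],[0.175,0.282,-0.05],[0.204,0.33,-0.07],[0.233,0.377,-0.09],[0.262,0.4245,-0.11],[0.262,0.4245,-0.144]],"turn":[[0,0,-0.1],[0,0,-0.2],[0,0,-0.328],[0,0,-0.328],[0,0,-0.328],[0,0,-0.328],[0,0,-0.328],[0,0,-0.328],[0,0,-0.328],[0,0,-0.328]]}' 10
python3 -m creep '{"gripper":[0,0,0],"travel":[[0,0,0],[0,0,0],[0,0,0]],"turn":[[0,0,0],[0,0,0],[0,0,0]]}'
python3 - <<'E'
from h import *
for n in("top","side"):
    p=viewer.grab_frame(n); im=cv2.resize(cv2.cvtColor(p["color"],cv2.COLOR_RGB2BGR)[150:300,200:350],None,fx=3,fy=3,interpolation=2);cv2.imwrite(f"pics/g_{n}.png",im)
cv2.imwrite("pics/g.png",np.hstack([cv2.imread("pics/g_top.png")[:,:400],cv2.imread("pics/g_side.png")[:,:400]]))
E
```

```text
time_s: 1.95
eef_pos: [0.5266, -0.1117, 0.0901]
tcp_rot: [[0.992, 0.13, 0.003], [0.13, -0.992, 0.0], [0.003, 0.0, -1.0]]
contact_force: [-0.1, -0.4, -1.3]
width: 0.0007
grasp_force: 0.0
time_s: 2.33
eef_pos: [0.5251, -0.116, 0.0917]
tcp_rot: [[0.992, 0.123, 0.003], [0.123, -0.992, -0.001], [0.003, 0.001, -1.0]]
contact_force: [0.4, 0.2, 0.4]
width: 0.0005
grasp_force: 0.0
```

View pics/g.png

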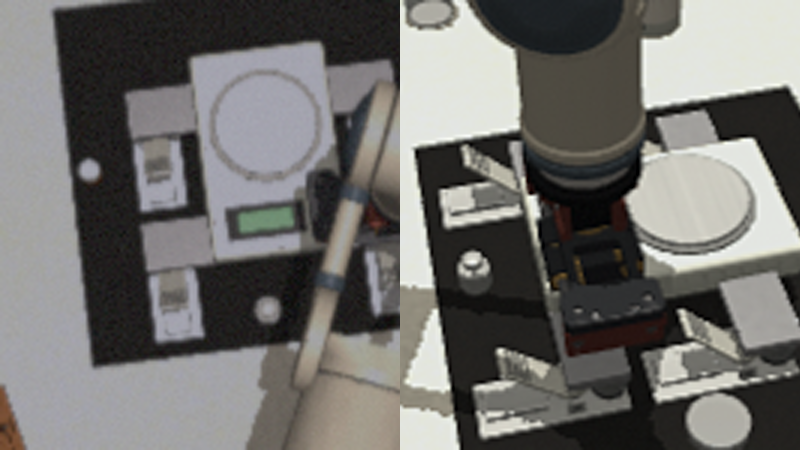

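The gripper is above the near right lug, with its body clear of the pan. I'm pressing gently.

```bash
python3 -m creep '{"gripper":[0,0,0,0,0,0,0],"travel":[[0,0,-0.01],[0,0,-0.02],[0,0,-0.023],[0,0,-0.025],[0,0,-0.026],[0,0,-0.027],[0,0,-0.027]],"turn":[[0,0,0],[0,0,0],[0,0,0],[0,0,0],[0,0,0],[0,0,0],[0,0,0]]}'
python3 -m creep '{"gripper":[0,0,0],"travel":[[0,0,-0.001],[0,0,-0.001],[0,0,-0.001]],"turn":[[0,0,0],[0,0,0],[0,0,0]]}'
```

```text
time_s: 3.3
eef_pos: [0.5238, -0.1149, 0.0652]
tcp_rot: [[0.992, 0.125, -0.001], [0.125, -0.992, 0.0], [-0.001, -0.0, -1.0]]
contact_force: [-10.0, 2.3, 14.8]
width: 0.0003
grasp_force: 7.7
time_s: 3.68
eef_pos: [0.5238, -0.1149, 0.0652]
tcp_rot: [[0.992, 0.125, -0.001], [0.125, -0.992, -0.0], [-0.001, 0.0, -1.0]]
contact_force: [-12.4, 3.5, 20.5]
width: 0.0001
grasp_force: 9.9
```

NR is rigid: 20 N and no travel. Next is the near left lug.

```bash
python3 -m creep '{"gripper":[0,0,0,0,0,0,0,0],"travel":[[0,0,0.03],[0,0,0.06],[-0.006,0.048,0.06],[-0.013,0.105,0.06],[-0.02,0.162,0.06],[-0.0287,0.2282,0.06],[-0.0287,0.2282,0.03],[-0.0287,0.2282,0.02]],"turn":[[0,0,0],[0,0,0],[0,0,0],[0,0,0],[0,0,0],[0,0,0],[0,0,0],[0,0,0]]}'
python3 -m creep '{"gripper":[0,0,0,0,0,0,0,0],"travel":[[0,0,0],[0,0,-0.01],[0,0,-0.015],[0,0,-0.016],[0,0,-0.017],[0,0,-0.018],[0,0,-0.0185],[0,0,-0.0185]],"turn":[[0,0,0],[0,0,0],[0,0,0],[0,0,0],[0,0,0],[0,0,0],[0,0,0],[0,0,0]]}'
```

```text
time_s: 4.68
eef_pos: [0.4946, 0.1138, 0.0796]
tcp_rot: [[0.992, 0.126, -0.003], [0.126, -0.992, -0.001], [-0.003, 0.0, -1.0]]
contact_force: [-0.3, -0.1, -0.8]
width: 0.0005
grasp_force: 0.0
time_s: 5.68
eef_pos: [0.4959, 0.1129, 0.0639]
tcp_rot: [[0.992, 0.124, 0.0], [0.124, -0.992, -0.0], [0.0, 0.0, -1.0]]
contact_force: [-3.5, -2.0, 5.4]
width: 0.0005
grasp_force: 2.8
```

```bash
python3 -m creep '{"gripper":[0,0,0],"travel":[[0,0,-0.001],[0,0,-0.0015],[0,0,-0.0015]],"turn":[[0,0,0],[0,0,0],[0,0,0]]}'
```

```text
time_s: 6.05
eef_pos: [0.4958, 0.113, 0.0626]
tcp_rot: [[0.992, 0.124, 0.0], [0.124, -0.992, -0.0], [0.0, 0.0, -1.0]]
contact_force: [-4.8, -1.5, 6.4]
width: 0.0006
grasp_force: 3.5
```

```bash
python3 -m creep '{"gripper":[0,0,0,0],"travel":[[0,0,-0.001],[0,0,-0.002],[0,0,-0.002],[0,0,-0.002]],"turn":[[0,0,0],[0,0,0],[0,0,0],[0,0,0]]}'
```

```text
time_s: 6.55
eef_pos: [0.4957, 0.113, 0.0609]
tcp_rot: [[0.992, 0.124, 0.0], [0.124, -0.992, -0.0], [0.0, 0.0, -1.0]]
contact_force: [-6.2, -1.0, 8.8]
width: 0.0006
grasp_force: 4.3
```

The near left lug gives: it sank about 4 mm under 5 to 9 N. I'm letting it go, moving over its lever and pressing that down.

```bash
python3 -m creep '{"gripper":[0,0,0,0,0,0],"travel":[[0,0,0.02],[0,0,0.05],[-0.03,-0.004,0.05],[-0.0645,-0.008,0.05],[-0.0645,-0.008,0.05],[-0.0645,-0.008,0.04]],"turn":[[0,0,0],[0,0,0],[0,0,0],[0,0,0],[0,0,0],[0,0,0]]}'
python3 -m creep '{"gripper":[0,0,0,0,0,0,0,0,0,0],"travel":[[0,0,-0.007],[0,0,-0.014],[0,0,-0.021],[0,0,-0.028],[0,0,-0.035],[0,0,-0.042],[0,0,-0.049],[0,0,-0.056],[0,0,-0.063],[0,0,-0.067]],"turn":[[0,0,0],[0,0,0],[0,0,0],[0,0,0],[0,0,0],[0,0,0],[0,0,0],[0,0,0],[0,0,0],[0,0,0]]}'
python3 -m creep '{"gripper":[0,0,0,0,0],"travel":[[0,0,-0.002],[0,0,-0.004],[0,0,-0.005],[0,0,-0.006],[0,0,-0.006]],"turn":[[0,0,0],[0,0,0],[0,0,0],[0,0,0],[0,0,0]]}'
```

```text
time_s: 7.3
eef_pos: [0.4327, 0.1055, 0.101]
tcp_rot: [[0.992, 0.125, 0.004], [0.125, -0.992, 0.001], [0.004, -0.0, -1.0]]
contact_force: [-0.1, -0.5, -0.0]
width: 0.0008
grasp_force: 0.0
time_s: 8.55
eef_pos: [0.431, 0.1051, 0.0319]
tcp_rot: [[0.992, 0.124, -0.001], [0.124, -0.992, -0.0], [-0.001, 0.0, -1.0]]
contact_force: [-1.9, 0.1, 1.1]
width: 0.0003
grasp_force: 0.7
time_s: 9.18
eef_pos: [0.4314, 0.1052, 0.0289]
tcp_rot: [[0.992, 0.125, 0.0], [0.125, -0.992, -0.0], [0.0, 0.0, -1.0]]
contact_force: [-8.5, -1.6, 14.3]
width: 0.0006
grasp_force: 7.3
```

The lever is on the block: tips at 17.9 mm under 14 N. I'm lifting and backing off for a look.

```bash
python3 -m creep '{"gripper":[0,0,0,0,0,0,0,0,0,0],"travel":[[0,0,0.01],[0,0,0.04],[0,0,0.09],[0,0,0.15],[-0.01,-0.05,0.18],[-0.02,-0.1,0.2],[-0.03,-0.15,0.2],[-0.04,-0.2,0.2],[-0.05,-0.25,0.2],[-0.06,-0.3,0.2]],"turn":[[0,0,0],[0,0,0],[0,0,0],[0,0,0],[0,0,0],[0,0,0],[0,0,0],[0,0,0],[0,0,0],[0,0,0]]}'
python3 -m creep '{"gripper":[0,0,0,0,0],"travel":[[-0.02,-0.06,0],[-0.03,-0.12,0],[-0.04,-0.17,0],[-0.04,-0.17,0],[-0.04,-0.17,0]],"turn":[[0,0,0],[0,0,0],[0,0,0],[0,0,0],[0,0,0]]}'
python3 - <<'E'
from h import *
ps=[]
for n in("top","side"):
    p=viewer.grab_frame(n);q=[.58606,.00822,.12499]
    r=finder.masks_of(p,"lug_near_left")
    m=cv2.resize(r[0]["mask"].astype(np.uint8),None,fx=S,fy=S,interpolation=0)>0;a=render(p,q,138.6);print((a&m).sum()/(a|m).sum())
    im=cv2.resize(cv2.cvtColor(p["color"],cv2.COLOR_RGB2BGR)[150:300,200:350],None,fx=8/3,fy=8/3,interpolation=2);ps.append(im)
cv2.imwrite("pics/end.png",np.hstack(ps))
E
```

```text
time_s: 10.42
eef_pos: [0.3709, -0.1965, 0.2269]
tcp_rot: [[0.992, 0.124, 0.001], [0.124, -0.992, -0.001], [0.001, 0.001, -1.0]]
contact_force: [0.9, -0.3, -1.2]
width: 0.001
grasp_force: 0.0
time_s: 11.05
eef_pos: [0.3314, -0.3645, 0.2266]
tcp_rot: [[0.992, 0.124, 0.0], [0.124, -0.992, 0.001], [0.0, -0.001, -1.0]]
contact_force: [0.3, 0.3, -0.2]
width: 0.0001
grasp_force: 0.0
0.943601266737625
0.9344248168892718
```

View pics/end.png

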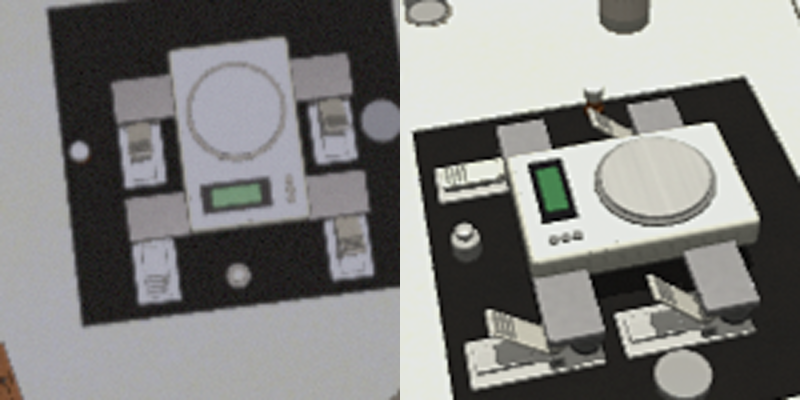

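The near left lever, at about (470,175) in the side view, lies flat. The other three are up and the balance hasn't visibly moved.

```bash
python3 -c "
from cell import robot
print(robot.sign_off())"
```

```text
the job is handed in; nothing more can be done
None
```

The near left lug was the one that gave; its lever is now pressed flat, the other three are still up, the balance shows no visible shift, and I handed the job in at about 11 s (the far two lugs weren't pressed).

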